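# Lay the last magnet holder in the tray and zero the piece counter

## Task

Fill the empty bay of the packing tray with the magnet holder that stands on its edge: tip it over and slide it in without lifting it off the tray, so that it lies like the two already there, flat side down with its tab against the back wall, fully home. Then, the tray being full, turn the piece counter's reset knob back to its zero stop. Leave the two loaded holders, the jar and the bin where they are.

Things in the scene. Friction and masses are not known exactly. Their poses are not given: they have to be found in the camera images.
- holder: Loose aluminium block, 0.4 kg, x -50..50, y -30..30, z 0..24 mm, with a tab (24 wide, 14 thick) to x = 64 and a rib 84 x 14 mm along its ribbed face to z = 34. Origin: centre of its flat face. Starts on the apron on a long edge (60 mm high), tab towards the bays +-25 deg, flat face to the tray's +y. Pushed on the ribbed face above the rib (over 45 mm up) it topples onto its flat face.
- holder_tab (a point): Centre of the end of the holder's tab: 64 mm along x from the holder's origin, 12 mm above the flat face.
- slip: Thin white paper slip on the floor of the empty bay (0.6 mm, offers no resistance). Any of the three bays may be the empty one. Its origin and axes are those of a correctly laid holder there (1 mm short of touching the back wall); x points to the back wall, z up.
- tray: Fixed tray: 4 mm rubber-topped plate, x -205..115, y -125..125 mm; origin on its underside, x points away from the robot. Apron at x below -10. Beyond it three bays centred at y = -74, 0, 74, 66 wide; their walls rise 16 mm above the plate, from tapered noses (x = -10) to the back wall (x = 100). A holder at home (origin x = 35) sticks 5 mm out past the noses: it is pushed home from outside.
- mate1: One of two holders of the same kind already lying correctly in the tray, loose; same origin and axes as the holder.
- mate2: The other holder already lying correctly in the tray, loose; same origin and axes as the holder.
- counter: Piece counter: fixed grey housing 110 x 100 x 45 mm, origin at the centre of its underside, z up; its x points to the zero mark. The reset knob turns about its upright axis through the origin.
- reset_grip (a point): Point to grip on the reset knob, on its axis, 71.5 mm above the table. The knob is a black wing 54 mm long, 12 wide, 28 high, from 51.5 to 79.5 mm above the table, on a 40 mm disc, with a small pointer nose at one end. The point's x axis points to the nose.
- reset (a joint): Knob angle, rad: 0 at the zero stop (nose along the counter's x, against the small steel lug), growing clockwise seen from above, to 2.4. Starts between 0.6 and 1.3 and stays where it is left (friction 0.04 N m); turn it counterclockwise to zero it.
- jar: Bystander: jar 64 mm across, 100 mm high, origin at the centre of its base.
- bin: Bystander: blue plastic bin 100 x 80 x 60 mm, origin at the centre of its base.
Things that resemble listed ones, but are neither listed nor needed, are in the scene too. What is shaped like the counter but purple or red is not meant. What is shaped like the holder but purple is not meant.

How it is judged:
By the outcome, as a careful person would: the job done as asked, in the order asked, and still so for the second after the job is handed in, with the robot touching nothing.
It also fails if it takes over 64 s, if anything falls off the work surface, if the arm or the gripper's body presses on something with over 40 N, if the wrist force passes 120 N, or if a joint passes its speed limit or range.

## Robot

A 7-joint arm with a two-finger parallel gripper is mounted at the origin on the work surface. World frame = base frame: x ahead of the robot, y to its left, z up, the work surface at z = 0. Lengths are in m, angles in rad, forces in N, time in s.
With the tool pointing down it reaches from about 0.425 to 1.025 m from the base axis. Payload 3.6 kg.
Tool frame: the origin (TCP) lies at the very end of the fingers, on their centre line; the grasp point (between the pads) lies 19 mm behind it (r.hold_point_z is the distance from the TCP to the grasp point, in m); z points along the fingers, y is the line along which they close (so a half turn about z gives the same grasp; the last joint's range is limited). The gripper opens to 85 mm and grips with 20 to 120 N. Pads are 22 mm wide; open, the fingers measure 114 mm over their backs; the gripper's body (76 mm by 85 mm) begins 54 mm behind the grasp point. The pads swing forward as they close: fully open they stand 13 mm farther back than shut.
Start: joints at [-1.383, 0.591, 0.048, 1.609, -0.033, 0.943, -0.034], TCP at [0.201, 0.697, 0.231] pointing down, gripper open.
Joint ranges: [-2.69, 2.69], [-0.47, 2.24], [-1.27, 1.36], [0.19, 2.51], [-1.53, 4.68], [0.08, 2.07], [-3.09, 3.09]. Speed limits (rad/s): [2.57, 2.57, 3.14, 3.14, 3.14, 3.14, 3.14].

## Interface

Orientations are given as a rotation vector (axis times angle).
In Python, from workcell import r, cams gives the robot as it stands. The module is installed in compiled form; this text tells all that it offers.
- The arm moves only by the shell command python3 -m inch 'ROWS' [OPENING] [FORCE]. ROWS is JSON, a list that holds one entry, the list of rows, each a list of 4 numbers: the shift along the tool's x, y, z scaled (see below), then the turn about the tool's z scaled (see below). In form: [[[x, y, z, yaw], ...]]. A call has 1 to 5 rows; each row shifts and turns the commanded pose from where the row before left it, along the tool's axes as they then stand; what a row does not reach is not made up. The controller multiplies each number of a shift by 30 mm and each number of a turn by 6 degrees. A row lasts 1/12 s, in which the tool goes at most 41.7 mm and 7.16 degrees, less where a joint would pass 70% of its speed; a pose out of reach is approached as far as the arm can. A call with a number of a shift or a turn outside -1 to 1 is refused whole. A call with a gripper value outside its range is refused whole. OPENING is the opening, from -1 (shut) to 1 (fully open), set as the call begins (- or left out, the last holds). The fingers move at their own pace and stop on an object; FORCE is the grip in N (left out, the last holds). Time passes only in rows, so rows that do not move let the fingers close. It gives the time, the measured TCP pose, the force, the opening and the grip force at its end, in the units of the state.
- r.observe(): the state, without advancing time (a new reading comes with each control period).
- cams.read_camera(name): name is "scene" or "top" or "wrist"; returns a dict with "color" (420x560x3 uint8, blue, green, red), "intrinsics" (3x3 intrinsics, pixels), "world_from_camera" (4x4, takes a point from camera to world coordinates); the wrist camera has in their place "T_tool_cam" (4x4, takes a point from camera to tool coordinates, whose origin is the TCP and whose axes are the flange's). Camera axes: x right, y up, looking along -z (the intrinsics and any distortion apply to the point x, -y, -z); pixel columns grow to the right and rows downward; lengths in m; the calibration is good to about 2 mm. A picture is of the moment at which its call begins: read the wrist's pose just before it. There is no depth.
- r.sign_off(): hands the job in; it is judged then, once.
The state is a dict: "time": time; "joints": joint angles; "dq": joint speeds; "joint_torque": joint torques, N m; "tool_pos": TCP position; "eef_rot": TCP orientation; "force": force on the tool from outside, world axes, zero at the start; "ft_torque": the same for the moment, N m; "finger_gap": opening from 0.0 (shut) to 1.0 (fully open); "grip_force": force on a finger pad.
Only numpy, scipy, OpenCV 4.12 (cv2) and the standard library are available. Lean on these libraries where they do the work, as an engineer would, in place of code of your own. Each camera call takes 0.05 s, during which the arm holds its last target. There are 200 camera calls.

## Working session

There is one attempt and no reset: what is moved stays moved. The work goes in short steps, Python scripts to look and compute and a shell command to move; the robot and the scene stay as the last step left them, time stands still between calls to the robot, and variables do not carry over. Pictures are saved under pics/ and viewed, at most 10 in all, crops included, and the job is handed in when it is done.

```bash
mkdir -p pics; cat > h.py <<'E'
import numpy as np, cv2
from workcell import r, cams
from scipy.spatial.transform import Rotation as R
def cam(n):
    s=r.observe(); c=cams.read_camera(n)
    if n=="wrist":
        T=np.eye(4);T[:3,:3]=R.from_rotvec(s["eef_rot"]).as_matrix();T[:3,3]=s["tool_pos"]
        W=T@np.array(c["T_tool_cam"])
    else: W=np.array(c["world_from_camera"])
    return c["color"],np.array(c["intrinsics"]),W
def ray(K,W,u,v):
    d=np.linalg.inv(K)@[u,v,1]; d=W[:3,:3]@(d*[1,-1,-1]); return W[:3,3],d/np.linalg.norm(d)
def onz(K,W,u,v,z):
    o,d=ray(K,W,u,v); return o+d*(z-o[2])/d[2]
def tri(r1,r2):
    A=sum(np.eye(3)-np.outer(d,d) for o,d in (r1,r2)); b=sum((np.eye(3)-np.outer(d,d))@o for o,d in (r1,r2)); return np.linalg.solve(A,b)
def proj(K,W,p):
    q=np.linalg.inv(W)@np.append(p,1); q=q[:3]*[1,-1,-1]; q=K@q; return q[:2]/q[2]
E
python3 - <<'E'
from h import *
import pickle
D={}
for n in ("scene","top"):
    D[n]=cam(n); cv2.imwrite(f"pics/{n}0.png",cv2.resize(D[n][0],(784,588),interpolation=cv2.INTER_CUBIC))
    print(n,D[n][1].round(1).tolist(),D[n][2].round(3).tolist())
pickle.dump(D,open("d0.pkl","wb"))
s=r.observe();print({k:np.round(v,3).tolist() for k,v in s.items()})
E
```

```text
scene [[444.1, 0.0, 282.5], [0.0, 444.1, 209.5], [0.0, 0.0, 1.0]] [[0.625, -0.459, 0.631, 1.198], [0.78, 0.375, -0.5, -0.538], [-0.007, 0.805, 0.593, 0.739], [0.0, 0.0, 0.0, 1.0]]
top [[398.3, 0.0, 276.9], [0.0, 398.3, 210.2], [0.0, 0.0, 1.0]] [[-0.006, 0.996, -0.085, 0.39], [-1.0, -0.007, -0.007, 0.047], [-0.007, 0.085, 0.996, 1.093], [0.0, 0.0, 0.0, 1.0]]
{'time': 0.1, 'joints': [-1.384, 0.592, 0.048, 1.61, -0.033, 0.943, -0.034], 'dq': [-0.001, -0.003, 0.003, -0.003, 0.002, -0.001, 0.001], 'joint_torque': [0.005, -54.999, 1.553, -19.883, 0.01, 0.004, -0.0], 'tool_pos': [0.201, 0.696, 0.23], 'eef_rot': [-0.439, -3.111, 0.003], 'force': [0.152, -0.003, -0.036], 'ft_torque': [-0.018, -0.045, -0.019], 'grip_force': 0.0, 'finger_gap': 1.001}
```

View pics/scene0.png

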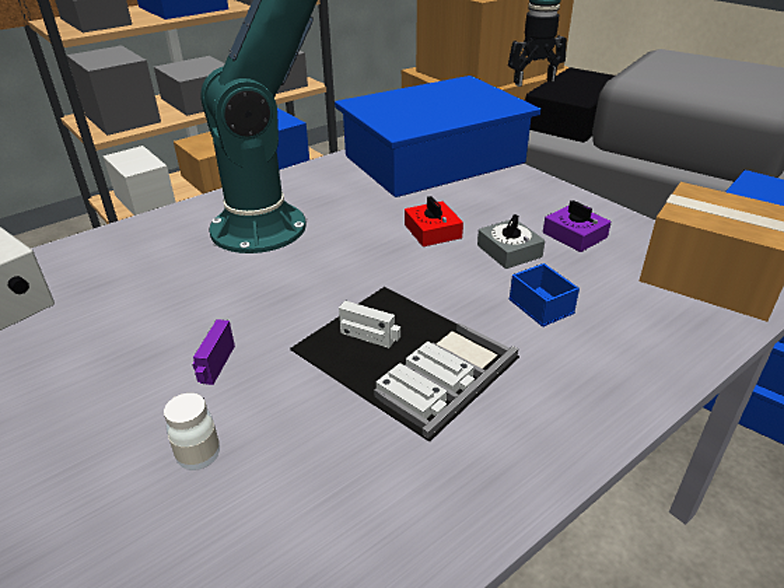

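View pics/top0.png

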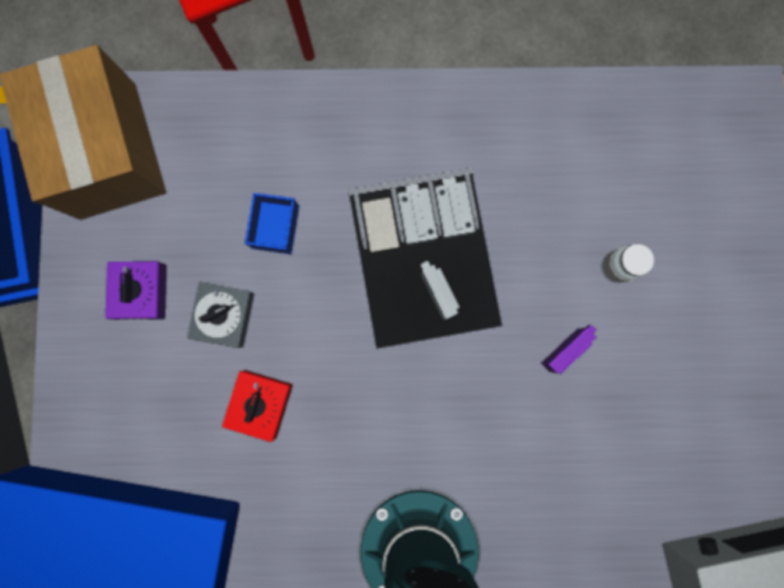

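The grey counter stands at top (220,314), with lookalikes in purple (135,290) and red (257,405). The white holder is on its edge at top (440,290) and scene (367,323), with a purple lookalike at top (570,349). The empty bay, with the slip, is the left one at top (380,224). I choose the white holder and the grey counter and check both in one close crop.

```bash
python3 - <<'E'
from h import *
import pickle
D=pickle.load(open("d0.pkl","rb"))
t=D["top"][0]; s=D["scene"][0]
a=cv2.resize(t[118:252,240:365],(500,536),interpolation=cv2.INTER_CUBIC)   # x4
b=cv2.resize(t[195:255,128:188],(300,300),interpolation=cv2.INTER_CUBIC)  #x5
c=cv2.resize(s[145:205,335:395],(300,300),interpolation=cv2.INTER_CUBIC)
im=np.zeros((600,800,3),np.uint8); im[:536,:500]=a; im[:300,500:]=b; im[300:,500:]=c
cv2.imwrite("pics/crop1.png",im)
_,K,W=D["top"]
for n,(u,v),z in [("NL",(377,348),.004),("NR",(501,325),.004),("FL",(350,192),.004),("FR",(473,171),.004),("hold tail",(452,315),.064),("hold tab",(428,264),.034),("slip",(380,224),.004),("ctr",(218,314),.07),("jar",(638,260),.1),("bin",(272,224),.06)]:
    print(n,onz(K,W,u/1.4,v/1.4,z).round(3))
E
```

```text
NL [0.378 0.076 0.004]
NR [ 0.421 -0.165  0.004]
FL [0.688 0.129 0.004]
FR [ 0.728 -0.117  0.004]
hold tail [ 0.438 -0.064  0.064]
hold tab [ 0.538 -0.023  0.034]
slip [0.622 0.069 0.004]
ctr [0.443 0.367 0.07 ]
jar [ 0.533 -0.394  0.1  ]
bin [0.612 0.271 0.06 ]
```

View pics/crop1.png

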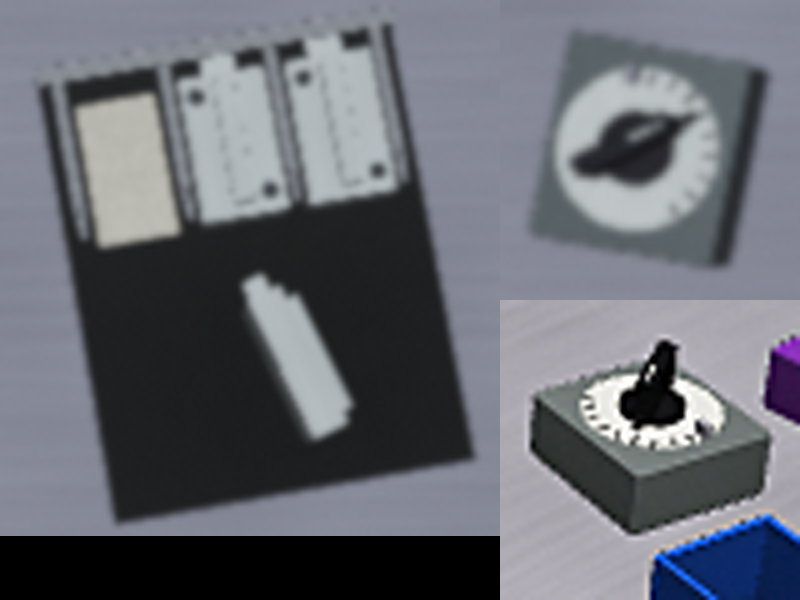

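The crop confirms the white holder on its edge, with its tab toward the bays. It also confirms the grey counter, with the knob nose at crop (695,118), the lug at (633,72) and the knob axis near (637,148). I'll move over the tray and look with the wrist camera.

```bash

python3 -m inch '[[[-0.89,0.26,0,0],[-0.89,0.26,0,0],[-0.89,0.26,0,0],[-0.89,0.26,0,0],[-0.89,0.26,0,0]]]' -1 
python3 -m inch '[[[-0.89,0.26,0,0],[-0.89,0.26,0,0],[-0.89,0.26,0,0],[-0.89,0.26,0,0],[-0.33,-0.99,0,0]]]'
python3 -m inch '[[[-0.33,-0.99,0,0],[-0.33,-0.99,0,0],[-0.33,-0.99,0,0],[-0.33,-0.99,0,0],[-0.33,-0.99,0,0]]]'
python3 -m inch '[[[-0.33,-0.99,0,0],[-0.33,-0.99,0,0],[-0.33,-0.99,0,0],[-0.33,-0.99,0,0],[-0.33,-0.99,0,0]]]'
python3 -m inch '[[[-0.33,-0.99,0,0],[-0.33,-0.99,0,0],[-0.33,-0.99,0,0],[-0.33,-0.99,0,0],[-0.33,-0.99,0,0]]]'
python3 -m inch '[[[-0.33,-0.99,0,0],[-0.33,-0.99,0,0],[-0.33,-0.99,0,0],[-0.33,-0.99,0,0],[-0.33,-0.99,0,0]]]'
python3 -m inch '[[[0,0,0,-1],[0,0,0,-1],[0,0,0,-1],[0,0,0,-1],[0,0,0,-1]]]'
python3 -m inch '[[[0,0,0,-1],[0,0,0,-0.33],[0,0,0,0]]]'
python3 - <<'E'
from h import *
import pickle
d=cam("wrist"); pickle.dump((d,r.observe()),open("w1.pkl","wb"))
cv2.imwrite("pics/w1.png",cv2.resize(d[0],(784,588),interpolation=cv2.INTER_CUBIC))
print(d[1].round(1).tolist(),d[2].round(3).tolist())
E
```

```text
time: 0.52
tool_pos: [0.3411, 0.6965, 0.2306]
eef_rot: [-0.439, -3.11, 0.002]
force: [-0.4, 0.2, -0.3]
finger_gap: 0.298
grip_force: 0.0
time: 0.93
tool_pos: [0.4581, 0.6693, 0.2286]
eef_rot: [0.442, 3.107, 0.006]
force: [1.1, 0.0, -0.6]
finger_gap: -0.0
grip_force: 0.0
time: 1.35
tool_pos: [0.4586, 0.5079, 0.2307]
eef_rot: [-0.439, -3.11, 0.002]
force: [1.0, -0.1, 1.1]
finger_gap: 0.0
grip_force: 0.0
time: 1.77
tool_pos: [0.4649, 0.3516, 0.231]
eef_rot: [-0.439, -3.11, 0.001]
force: [-0.1, 0.2, -0.2]
finger_gap: -0.002
grip_force: 0.0
time: 2.18
tool_pos: [0.4713, 0.1954, 0.2311]
eef_rot: [-0.439, -3.11, 0.001]
force: [0.1, 0.3, -0.7]
finger_gap: -0.003
grip_force: 0.0
time: 2.6
tool_pos: [0.4777, 0.0391, 0.2312]
eef_rot: [-0.439, -3.11, 0.0]
force: [0.5, 0.0, 0.3]
finger_gap: 0.001
grip_force: 0.0
time: 3.02
tool_pos: [0.4779, 0.0404, 0.2311]
eef_rot: [0.388, -3.117, 0.0]
force: [-0.2, 0.0, 0.4]
finger_gap: 0.001
grip_force: 0.0
time: 3.27
tool_pos: [0.4778, 0.0404, 0.2311]
eef_rot: [0.597, -3.084, -0.0]
force: [-0.2, 0.2, -0.8]
finger_gap: -0.002
grip_force: 0.0
[[304.8, 0.0, 284.1], [0.0, 304.8, 206.4], [0.0, 0.0, 1.0]] [[-0.373, -0.893, -0.252, 0.414], [0.928, -0.359, -0.101, 0.016], [-0.0, -0.271, 0.963, 0.373], [0.0, 0.0, 0.0, 1.0]]
```

View pics/w1.png

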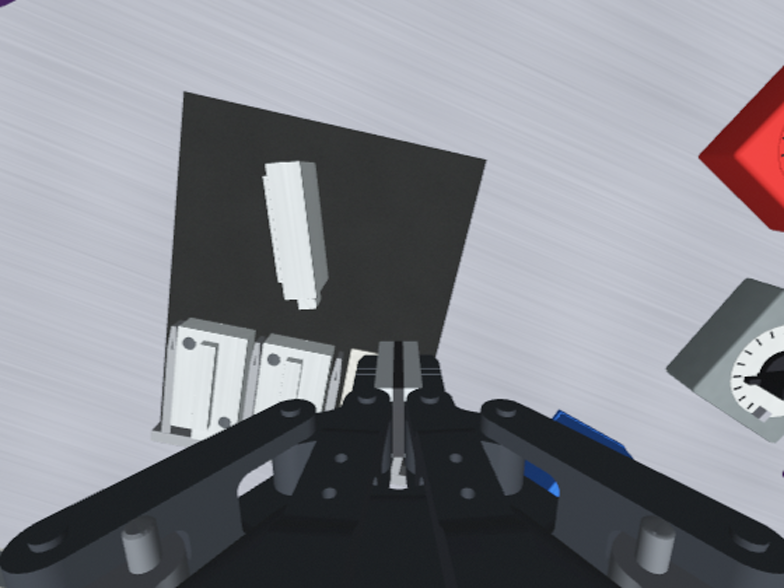

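The wrist view shows the tray's near corners at (485,160) and (184,92). The holder's upper edge on the flat side runs from (302,161) to (316,293), and the ribbed side's top corner is at (265,163).

```bash
python3 - <<'E'
from h import *
import pickle
D=pickle.load(open("d0.pkl","rb")); (d,s)=pickle.load(open("w1.pkl","rb"))
_,K,W=d; _,Kt,Wt=D["top"]
w=lambda u,v:ray(K,W,u/1.4,v/1.4); t=lambda u,v:ray(Kt,Wt,240+u/4,118+v/4)
for n,a,b in [("NL",(485,160),(117,522)),("NR",(184,92),(474,458))]:
    print(n,"tri",tri(w(*a),t(*b)).round(4),"w",onz(K,W,a[0]/1.4,a[1]/1.4,.004).round(4),"t",onz(Kt,Wt,240+b[0]/4,118+b[1]/4,.004).round(4))
for n,a,b in [("tail flat",(302,161),(312,438)),("tail rib",(268,163),(341,424))]:
    print(n,"tri",tri(w(*a),t(*b)).round(4))
for n,a,z in [("tail flat",(302,161),.064),("tail rib-side",(271,163),.064),("front flat",(316,293),.064)]:
    print(n,onz(K,W,a[0]/1.4,a[1]/1.4,z).round(4))
for n,b,z in [("slip nl",(98,248),.0046),("slip nr",(182,234),.0046),("slip fl",(74,107),.0046),("slip fr",(155,93),.0046),("wallL tip",(85,240),.02),("FL",(38,84),.004),("FR",(395,25),.004),("m1 tail L",(203,224),.028),("m1 tail R",(292,208),.028),("wall12 tip",(190,222),.02)]:
    print(n,onz(Kt,Wt,240+b[0]/4,118+b[1]/4,z).round(4))
E
```

```text
NL tri [0.3798 0.077  0.0154] w [0.3804 0.0798 0.004 ] t [0.3781 0.0764 0.004 ]
NR tri [ 0.4216 -0.1691 -0.0059] w [ 0.4226 -0.1643  0.004 ] t [ 0.4201 -0.1671  0.004 ]
tail flat tri [ 0.4341 -0.0532  0.0409]
tail rib tri [ 0.4421 -0.0694  0.0668]
tail flat [ 0.4337 -0.0482  0.064 ]
tail rib-side [ 0.443  -0.0678  0.064 ]
front flat [ 0.5205 -0.0082  0.064 ]
slip nl [0.5664 0.0887 0.0046]
slip nr [0.5758 0.0306 0.0046]
slip fl [0.6656 0.105  0.0046]
slip fr [0.6751 0.0486 0.0046]
wallL tip [0.5695 0.0969 0.02  ]
FL [0.6823 0.1301 0.004 ]
FR [ 0.7222 -0.1192  0.004 ]
m1 tail L [0.5785 0.0168 0.028 ]
m1 tail R [ 0.589  -0.0435  0.028 ]
wall12 tip [0.5814 0.0254 0.02  ]
```

```bash

python3 -m inch '[[[0,0,0,-0.45],[0.23,-0.87,0,0],[0.23,-0.87,0,0],[0.23,-0.87,0,0],[0.22,-0.87,0,0]]]' -1 
python3 -m inch '[[[0,-0.88,0,0],[0,0,1,0],[0,0,1,0],[0,0,1,0],[0,0,1,0]]]'
python3 -m inch '[[[0,0,1,0],[0,0,0.86,0],[0,0,0,0]]]'
python3 -m inch '[[[0,0.4,0,0],[0,0.3,0,0],[0,0.2,0,0],[0,0.2,0,0],[0,0.2,0,0]]]'
python3 -m inch '[[[0,0.2,0,0],[0,0.2,0,0],[0,0.2,0,0],[0,0.2,0,0],[0,0.2,0,0]]]'
```

```text
time: 3.73
tool_pos: [0.4967, -0.0667, 0.2312]
eef_rot: [0.668, -3.069, -0.0]
force: [0.4, 0.2, -0.1]
finger_gap: -0.001
grip_force: 0.0
time: 4.15
tool_pos: [0.508, -0.09, 0.1103]
eef_rot: [-0.666, 3.069, -0.001]
force: [0.5, 0.6, -0.4]
finger_gap: -0.001
grip_force: 0.0
time: 4.4
tool_pos: [0.5046, -0.0892, 0.0514]
eef_rot: [0.666, -3.061, -0.004]
force: [-0.1, 1.1, -0.8]
finger_gap: 0.002
grip_force: 0.0
time: 4.82
tool_pos: [0.4928, -0.0538, 0.0571]
eef_rot: [-0.669, 3.066, -0.002]
force: [1.0, -1.2, 2.2]
finger_gap: 0.003
grip_force: 0.8
time: 5.23
tool_pos: [0.4785, -0.0263, 0.0554]
eef_rot: [0.669, -3.069, -0.0]
force: [-0.4, -0.1, 0.6]
finger_gap: -0.002
grip_force: 0.0
```

```bash

python3 -m inch '[[[0,0,-1,0],[0,0,-1,0],[0,-0.5,-1,0],[0,-1,-1,0],[0,-1,-1,0]]]'
python3 -m inch '[[[0,-0.8,-0.5,0],[0,0,0,0],[0,0,0,0]]]'
python3 - <<'E'
from h import *
import pickle
d=cam("wrist"); t=cam("top"); pickle.dump((d,t,r.observe()),open("w2.pkl","wb"))
cv2.imwrite("pics/w2.png",cv2.resize(d[0],(784,588),interpolation=cv2.INTER_CUBIC))
E
```

```text
time: 5.65
tool_pos: [0.5091, -0.0933, 0.2057]
eef_rot: [0.674, -3.067, -0.002]
force: [2.2, -0.0, -0.2]
finger_gap: -0.0
grip_force: 0.0
time: 5.9
tool_pos: [0.5205, -0.1174, 0.2203]
eef_rot: [-0.664, 3.068, -0.002]
force: [-0.4, 0.8, -0.5]
finger_gap: 0.002
grip_force: 0.0
```

View pics/w2.png

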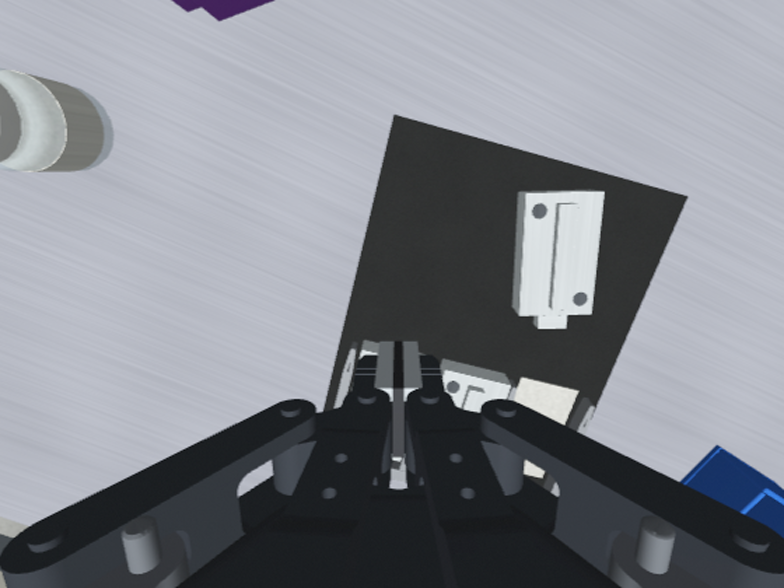

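The holder now lies flat. Its top-face corners are at (526,192), (604,191), (592,315) and (520,315). The slip's near edge runs from (519,377) to (579,392), and the tray's near corners are at (394,115) and (687,197).

```bash
cat > m2.py <<'E'
from h import *
import pickle
d,t,s=pickle.load(open("w2.pkl","rb")); _,K,W=d; im,Kt,Wt=t
P=lambda u,v,z:onz(K,W,u/1.4,v/1.4,z)[:2].round(4)
# refine corners in native image
g=cv2.cvtColor(d[0],cv2.COLOR_BGR2GRAY)
def ref(pts):
    c=(np.array(pts,np.float32)/1.4).reshape(-1,1,2)
    return cv2.cornerSubPix(g,c,(4,4),(-1,-1),(3,30,.01)).reshape(-1,2)*1.4
hp=ref([(526,192),(604,191),(592,315),(520,315)]); print(hp.round(1).tolist())
q=np.array([P(u,v,.028) for u,v in hp]); print(q.tolist())
print("edges",np.linalg.norm(q-np.roll(q,-1,0),axis=1).round(4),"centre",q.mean(0).round(4))
ax=(q[3]-q[0]+q[2]-q[1]); print("yaw",np.degrees(np.arctan2(ax[1],ax[0])).round(2))
for n,z,p in [("slip",.0046,[(519,377),(579,392)]),("tray",.004,[(394,115),(687,197)])]:
    c=ref(p); e=np.array([P(u,v,z) for u,v in c]); v=e[1]-e[0]; print(n,c.round(1).tolist(),e.tolist(),np.linalg.norm(v).round(4),"yaw",np.degrees(np.arctan2(-v[0],v[1])).round(2))
print(s["tool_pos"],s["eef_rot"])
# top view: rectangle fits of bright blobs
hsv=cv2.cvtColor(im,cv2.COLOR_BGR2HSV); m=((hsv[...,2]>140)).astype(np.uint8); m[:, :245]=0; m[:,365:]=0; m[:118]=0; m[255:]=0
n,l,st,ce=cv2.connectedComponentsWithStats(m)
for i in range(1,n):
    if st[i,4]>150:
        print(st[i].tolist(),[onz(Kt,Wt,*p,.028)[:2].round(4).tolist() for p in cv2.boxPoints(cv2.minAreaRect(np.argwhere(l==i)[:,::-1].astype(np.float32)))])
E
python3 m2.py
```

```text
[[525.5999755859375, 191.6999969482422], [604.0, 191.0], [590.9000244140625, 313.79998779296875], [518.7000122070312, 315.3999938964844]]
[[0.4332, -0.0493], [0.4081, 0.0048], [0.4974, 0.0479], [0.5234, -0.0058]]
edges [0.0596 0.0992 0.0597 0.1001] centre [ 0.4655 -0.0006]
yaw 25.76
slip [[520.7999877929688, 376.3999938964844], [578.5, 390.70001220703125]] [[0.5796, 0.0345], [0.5702, 0.0906]] 0.0569 yaw 9.51
tray [[393.6000061035156, 113.80000305175781], [687.4000244140625, 196.10000610351562]] [[0.422, -0.1654], [0.3799, 0.08]] 0.249 yaw 9.73
[ 0.5184732  -0.11483421  0.21844131] [ 6.69697745e-01 -3.06691111e+00 -2.45847014e-03]
[245, 118, 120, 137, 7566] [[0.7345, 0.1406], [0.7318, -0.1847], [0.3623, -0.1756], [0.3642, 0.1403]]
[259, 142, 26, 38, 727] [[0.661, 0.105], [0.6707, 0.0503], [0.5739, 0.0337], [0.5643, 0.088]]
[281, 194, 35, 44, 866] [[0.5081, 0.0527], [0.5341, -0.0017], [0.4308, -0.0499], [0.4053, 0.0041]]
```

```bash

python3 -m inch '[[[0,0,0,-0.2],[0,0.84,0,0],[0,0.84,0,0],[0,0.84,0,0],[0,0.84,0,0]]]' 0 40
python3 -m inch '[[[-0.07,0.84,0,0],[0,0,1,0],[0,0,1,0],[0,0,1,0],[0,0,1,0]]]'
python3 -m inch '[[[0,0,1,0],[0,0,0.28,0],[0,0,0,0],[0,0,0,0]]]'
python3 -c "
from h import *
s=r.observe();print(s['tool_pos'],s['eef_rot'],s['force'])"
```

```text
time: 6.42
tool_pos: [0.474, -0.0233, 0.2183]
eef_rot: [0.704, -3.059, -0.001]
force: [0.3, 0.7, 0.9]
finger_gap: 0.497
grip_force: 0.0
time: 6.83
tool_pos: [0.4657, -0.0001, 0.0979]
eef_rot: [0.707, -3.06, -0.001]
force: [-0.4, -0.3, 0.5]
finger_gap: 0.502
grip_force: 0.0
time: 7.17
tool_pos: [0.4663, -0.0011, 0.0609]
eef_rot: [0.703, -3.06, -0.001]
force: [-0.9, -0.4, -0.0]
finger_gap: 0.5
grip_force: 0.0
[ 0.46630087 -0.00109406  0.06091013] [ 7.02964304e-01 -3.06028552e+00 -8.27402295e-04] [-0.85668967 -0.41881761 -0.00469967]
```

```bash

python3 -m inch '[[[0,0,0.5,0],[0,0,0.3,0],[0,0,0.22,0],[0,0,0,0]]]'
python3 -m inch '[[[0,0,0,0],[0,0,0,0],[0,0,0,0],[0,0,0,0],[0,0,0,0]]]' -1 50
```

```text
time: 7.5
tool_pos: [0.4669, -0.0015, 0.0304]
eef_rot: [0.701, -3.062, -0.0]
force: [0.2, 1.6, 0.1]
finger_gap: 0.495
grip_force: 0.0
time: 7.92
tool_pos: [0.467, -0.0014, 0.0312]
eef_rot: [-0.701, 3.062, 0.0]
force: [-0.6, 0.8, 5.5]
finger_gap: 0.145
grip_force: 49.2
```

```bash

python3 -m inch '[[[0,0,0,0.54],[0,0,0,0.54],[0,0,0,0.54],[0,0,0,0.53],[0,0,0,0.53]]]'
python3 -m inch '[[[-0.3,0.3,0,0],[-0.3,0.3,0,0],[-0.3,0.3,0,0],[-0.3,0.3,0,0],[-0.3,0.3,0,0]]]'
python3 -m inch '[[[0,0,0,0],[0,0,0,0]]]'
python3 - <<'E'
from h import *
import pickle
s=r.observe(); d=cam("wrist"); t=cam("top"); sc=cam("scene"); pickle.dump((d,t,sc,s),open("w3.pkl","wb"))
print(s["tool_pos"],np.degrees(2*np.arctan2(s["eef_rot"][0],-s["eef_rot"][1])),s["force"],s["finger_gap"])
im=np.zeros((588,800,3),np.uint8)
im[:,:500]=cv2.resize(d[0][100:320,200:387],(500,588),interpolation=cv2.INTER_CUBIC)
im[:,500:]=cv2.resize(sc[0][190:330,190:390],(300,588)) if 0 else 0
im[:210,500:]=cv2.resize(sc[0][190:330,190:390],(300,210),interpolation=cv2.INTER_CUBIC)
im[220:570,500:]=cv2.resize(t[0][110:250,240:360],(300,350),interpolation=cv2.INTER_CUBIC)
cv2.imwrite("pics/w3.png",im)
E
```

```text
time: 8.33
tool_pos: [0.4677, -0.0016, 0.0312]
eef_rot: [-0.263, 3.129, -0.0]
force: [-1.1, 0.4, 5.6]
finger_gap: 0.144
grip_force: 49.2
time: 8.75
tool_pos: [0.4995, 0.0462, 0.0312]
eef_rot: [0.259, -3.122, 0.006]
force: [-5.3, -7.9, 13.0]
finger_gap: 0.143
grip_force: 50.1
time: 8.92
tool_pos: [0.5027, 0.0499, 0.0312]
eef_rot: [0.266, -3.129, 0.001]
force: [-1.8, 0.9, 8.4]
finger_gap: 0.144
grip_force: 49.5
[0.50273459 0.04985511 0.03121133] 9.7063117416386 [-1.83871306  0.87053617  8.39283146] 0.14438085667271452
```

View pics/w3.png

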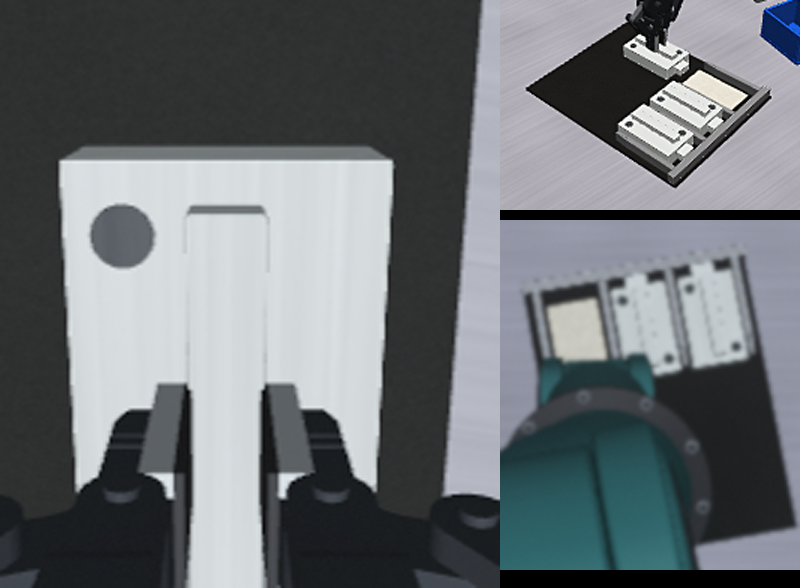

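The holder is gripped by its rib. The tail corners are at crop (60,160) and (392,160), and the tray's +y edge runs from (482,0) to (445,490). I'll check the lateral offset against that edge.

```bash
python3 - <<'E'
from h import *
import pickle
d,t,sc,s=pickle.load(open("w3.pkl","rb")); im,K,W=d
f=lambda x,y,z:onz(K,W,200+x/2.674,100+y/2.673,z)[:2]
a,b=f(60,160,.028),f(392,160,.028); e1,e2=f(482,0,.004),f(445,490,.004)
v=b-a; yaw=np.arctan2(-v[0],v[1]); u=e2-e1; ty=np.arctan2(u[1],u[0])
print("holder yaw",np.degrees(yaw),"w",np.linalg.norm(v),"tray",np.degrees(ty))
ty=np.radians(9.7)
n=np.array([-np.sin(ty),np.cos(ty)]); x=np.array([np.cos(ty),np.sin(ty)])
c=(a+b)/2+.05*x; print("centre",c,"edge dist",(e1-c)@n,(e2-c)@n, "tcp-c",(s["tool_pos"][:2]-c)@x,(s["tool_pos"][:2]-c)@n)
h=np.array([.624,.0708]); print("to home",(h-c)@x,(h-c)@n)
E
```

```text
holder yaw 9.691244017189135 w 0.058965687809620124 tray 9.993345148510967
centre [0.5016489  0.05054807] edge dist 0.05031173296023565 0.05086289151589127 tcp-c 0.0009534080437623992 -0.0008659855092838312
to home 0.12401413810710764 -0.0006524682086606406
```

```bash

python3 -m inch '[[[-0.4,0,0,0],[-0.4,0,0,0],[-0.4,0,0,0],[-0.4,0,0,0],[-0.4,0,0,0]]]'
python3 -m inch '[[[-0.4,0,0,0],[-0.4,0,0,0],[-0.4,0,0,0],[-0.3,0,0,0],[-0.2,0,0,0]]]'
python3 -m inch '[[[-0.1,0,0,0],[0,0,0,0],[0,0,0,0]]]'
```

```text
time: 9.48
tool_pos: [0.5524, 0.0582, 0.0312]
eef_rot: [0.263, -3.11, 0.001]
force: [-12.9, -2.0, 19.9]
finger_gap: 0.137
grip_force: 50.9
time: 9.9
tool_pos: [0.6078, 0.0678, 0.0312]
eef_rot: [0.264, -3.119, 0.001]
force: [-11.2, -2.2, 14.8]
finger_gap: 0.142
grip_force: 50.5
time: 10.15
tool_pos: [0.6109, 0.0683, 0.0313]
eef_rot: [0.265, -3.12, 0.001]
force: [-9.6, -0.5, 13.9]
finger_gap: 0.144
grip_force: 50.2
```

```bash

python3 -m inch '[[[-0.15,0,0,0],[-0.15,0,0,0],[0,0,0,0]]]'
python3 -m inch '[[[-0.1,0,0,0],[0,0,0,0]]]'
python3 -m inch '[[[-0.07,0,0,0],[0,0,0,0]]]'
```

```text
time: 10.4
tool_pos: [0.6197, 0.0697, 0.0313]
eef_rot: [0.264, -3.12, 0.001]
force: [-8.7, -1.5, 12.0]
finger_gap: 0.14
grip_force: 50.1
time: 10.57
tool_pos: [0.621, 0.07, 0.0313]
eef_rot: [0.264, -3.116, 0.001]
force: [-11.5, -0.9, 16.0]
finger_gap: 0.142
grip_force: 50.5
time: 10.73
tool_pos: [0.6227, 0.0702, 0.0312]
eef_rot: [0.264, -3.116, 0.001]
force: [-10.1, -2.0, 15.8]
finger_gap: 0.142
grip_force: 50.4
```

```bash

python3 -m inch '[[[-0.08,0,0,0],[0,0,0,0]]]'
python3 -m inch '[[[-0.08,0,0,0],[0,0,0,0]]]'
python3 -m inch '[[[-0.08,0,0,0],[0,0,0,0]]]'
```

```text
time: 10.9
tool_pos: [0.626, 0.0708, 0.0313]
eef_rot: [0.264, -3.118, 0.001]
force: [-10.0, -2.0, 13.8]
finger_gap: 0.144
grip_force: 50.3
time: 11.07
tool_pos: [0.6265, 0.0709, 0.0312]
eef_rot: [0.264, -3.114, 0.001]
force: [-12.5, -1.7, 18.6]
finger_gap: 0.144
grip_force: 50.7
time: 11.23
tool_pos: [0.6265, 0.0709, 0.0312]
eef_rot: [0.263, -3.109, 0.001]
force: [-16.8, -2.8, 22.3]
finger_gap: 0.146
grip_force: 51.2
```

```bash

python3 -m inch '[[[-0.1,0,0,0],[0,0,0,0]]]'
python3 -m inch '[[[0,0,0,0],[0,0,0,0],[0,0,0,0],[0,0,0,0]]]' 0
python3 -m inch '[[[0,0,-1,0],[0,0,-1,0],[0.5,0,-1,0],[1,0,-1,0],[1,0,-1,0]]]'
python3 -m inch '[[[1,0,-0.5,0],[0.5,0,0,0],[0,0,0,0]]]'
python3 - <<'E'
from h import *
import pickle
s=r.observe(); d=cam("wrist"); t=cam("top"); sc=cam("scene"); pickle.dump((d,t,sc,s),open("w4.pkl","wb"))
im=np.zeros((588,800,3),np.uint8)
im[:420,:560]=d[0]
im[420:,:240]=cv2.resize(sc[0][210:322,230:390],(240,168),interpolation=cv2.INTER_CUBIC)
cv2.imwrite("pics/w4.png",im[:, :560])
print(s["tool_pos"])
E
```

```text
time: 11.4
tool_pos: [0.6265, 0.0709, 0.0312]
eef_rot: [0.262, -3.102, 0.002]
force: [-21.0, -3.6, 27.3]
finger_gap: 0.145
grip_force: 51.7
time: 11.73
tool_pos: [0.641, 0.0739, 0.0306]
eef_rot: [-0.266, 3.129, 0.0]
force: [0.1, -1.1, 0.1]
finger_gap: 0.503
grip_force: 0.0
time: 12.15
tool_pos: [0.568, 0.0614, 0.1805]
eef_rot: [-0.266, 3.128, 0.0]
force: [0.6, -0.0, 0.0]
finger_gap: 0.501
grip_force: 0.0
time: 12.4
tool_pos: [0.5196, 0.0528, 0.1953]
eef_rot: [0.265, -3.129, -0.0]
force: [-0.2, 0.5, -0.1]
finger_gap: 0.497
grip_force: 0.0
[0.5195943  0.05279143 0.19533246]
```

View pics/w4.png

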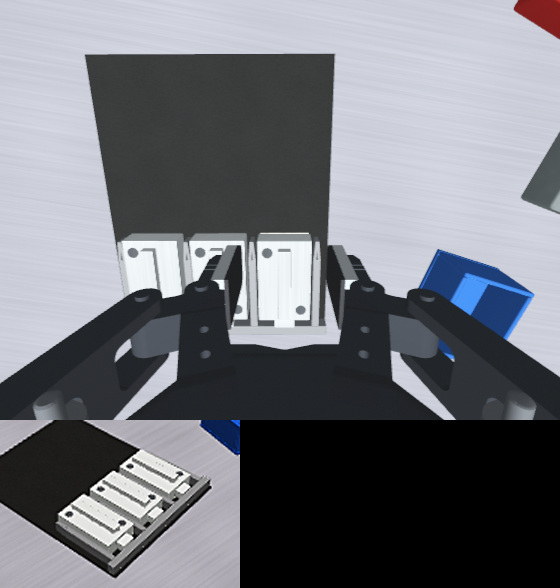

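The holder is home: the push stalled against the wall, and its tail is flush with its mates' at row 235. Next is the counter.

```bash

python3 -m inch '[[[0,0.91,0,0],[0,0.91,0,0],[0,0.91,0,0],[0,0.91,0,0],[0,0.91,0,0]]]' 0 
python3 -m inch '[[[0,0.91,0,0],[0,0.91,0,0],[0,0.91,0,0],[0,0.91,0,0],[0,0,0,1]]]'
python3 -m inch '[[[0,0,0,1],[0,0,0,1],[0,0,0,1],[0,0,0,1],[0,0,0,1]]]'
python3 -m inch '[[[0,0,0,1],[0,0,0,1],[0,0,0,1],[0,0,0,1],[0,0,0,1]]]'
python3 -m inch '[[[0,-0.5,0,1],[0,-0.5,0,0],[0,0,0,0],[0,0,0,0]]]'
cat > lk.py <<'E'
from h import *
import pickle,sys
s=r.observe(); d=cam("wrist"); pickle.dump((d,s),open(sys.argv[1]+".pkl","wb"))
print(s["tool_pos"],np.degrees(2*np.arctan2(s["eef_rot"][0],-s["eef_rot"][1])),s["joints"].round(2))
E
python3 lk.py ka
python3 -m inch '[[[0,1,0,0],[0,1,0,0],[0,0,0,0],[0,0,0,0]]]'
python3 lk.py kb
python3 - <<'E'
import pickle,cv2,numpy as np
a=pickle.load(open("ka.pkl","rb"))[0][0];b=pickle.load(open("kb.pkl","rb"))[0][0]
cv2.imwrite("pics/k.png",np.vstack([cv2.resize(x[0:210,140:420],(800,600))[:, :] if 0 else cv2.resize(x[0:210],(800,300),interpolation=cv2.INTER_CUBIC) for x in (a,b)]))
E
```

```text
time: 12.97
tool_pos: [0.5012, 0.1903, 0.1936]
eef_rot: [-0.266, 3.13, -0.0]
force: [-1.1, 0.3, 0.4]
finger_gap: 0.5
grip_force: 0.0
time: 13.38
tool_pos: [0.4812, 0.3048, 0.1936]
eef_rot: [-0.114, 3.139, 0.008]
force: [0.1, -0.2, 0.1]
finger_gap: 0.501
grip_force: 0.0
time: 13.8
tool_pos: [0.4828, 0.2971, 0.1934]
eef_rot: [0.721, 3.057, -0.0]
force: [-0.0, 0.8, -0.2]
finger_gap: 0.5
grip_force: 0.0
time: 14.22
tool_pos: [0.4828, 0.297, 0.1935]
eef_rot: [1.487, 2.766, -0.0]
force: [0.1, -0.1, -0.1]
finger_gap: 0.498
grip_force: 0.0
time: 14.55
tool_pos: [0.4563, 0.2813, 0.1937]
eef_rot: [1.623, 2.689, -0.0]
force: [0.2, 0.3, -0.3]
finger_gap: 0.503
grip_force: 0.0
[0.45631009 0.28130266 0.19374927] 297.78404145484643 [-1.    0.45  0.49  2.08 -0.33  0.69  0.19]
time: 14.93
tool_pos: [0.5116, 0.31, 0.1943]
eef_rot: [1.623, 2.688, 0.003]
force: [-0.4, 0.2, 0.3]
finger_gap: 0.497
grip_force: 0.0
[0.51155057 0.30999999 0.19428045] 297.76054490990373 [-0.96  0.52  0.48  1.95 -0.34  0.75  0.2 ]
```

View pics/k.png

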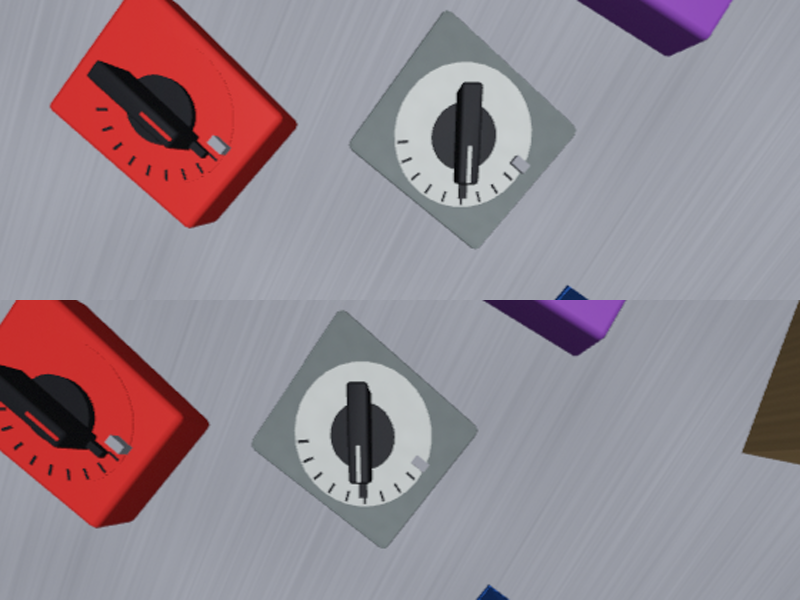

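The knob is at view A (467,134) and view B (359,133), with the wing nearly vertical and the nose pointing down. The housing corners in A are (447,11), (576,131), (475,248) and (350,146), and the lug is at (520,164).

```bash
python3 - <<'E'
from h import *
import pickle
f=800/560
A=pickle.load(open("ka.pkl","rb"));B=pickle.load(open("kb.pkl","rb"))
RA=lambda p:ray(*A[0][1:],p[0]/f,p[1]/f); RB=lambda p:ray(*B[0][1:],p[0]/f,p[1]/f)
P={}
for n,a,b in [("far",(469,83),(357,82)),("near",(465.5,184),(361,183)),("nose",(462,198),(363,198)),("c1",(447,11),(343,10)),("c2",(576,131),(477,131)),("c3",(475,248),(382,247)),("c4",(350,146),(252,145)),("dial",(463,135),(363,134)),("lug",(520,164),(420,164))]:
    P[n]=tri(RA(a),RB(b)); print(n,P[n].round(4))
ang=lambda v:np.degrees(np.arctan2(v[1],v[0])).round(2)
print("wing yaw",ang(P["near"]-P["far"]),"mid",(P["near"]+P["far"])/2)
o=[onz(*A[0][1:],u/f,v/f,.045) for u,v in ((447,11),(576,131),(475,248),(350,146))]
print("ctr",np.mean(o,0).round(4)); 
for i in range(4): v=o[(i+1)%4]-o[i]; print(np.linalg.norm(v).round(4),ang(v))
for p in ((469,83),(465.5,184)): print(onz(*A[0][1:],p[0]/f,p[1]/f,.0795).round(4))
for p in ((357,82),(361,183)): print(onz(*B[0][1:],p[0]/f,p[1]/f,.0795).round(4))
print(onz(*A[0][1:],520/f,164/f,.05))
E
```

```text
far [0.4329 0.4016 0.0693]
near [0.4588 0.3533 0.0668]
nose [0.4629 0.3451 0.0542]
c1 [0.4025 0.437  0.0365]
c2 [0.508  0.415  0.0418]
c3 [0.4882 0.3209 0.045 ]
c4 [0.385  0.3404 0.0419]
dial [0.4453 0.3792 0.046 ]
lug [0.4852 0.3801 0.0509]
wing yaw -61.79 mid [0.44588747 0.37748111 0.06805192]
ctr [0.446  0.3774 0.045 ]
0.1057 -10.86
0.0954 -101.34
0.1046 169.29
0.0956 79.34
[0.4326 0.3993 0.0795]
[0.4572 0.3527 0.0795]
[0.4346 0.4006 0.0795]
[0.4597 0.3543 0.0795]
[0.48532255 0.38040391 0.05      ]
```

```bash

python3 -m inch '[[[1,-0.3,0,-0.07],[1,-0.3,0,0],[1,-0.3,0,0],[0,0,1,0],[0,0,1,0]]]' 0 30
python3 -m inch '[[[0,0,1,0],[0,0,0.7,0],[0,0,0.4,0],[0,0,0.2,0],[0,0,0,0]]]'
python3 -m inch '[[[0,0,0.27,0],[0,0,0,0]]]'
python3 -m inch '[[[0,0,0,0],[0,0,0,0],[0,0,0,0],[0,0,0,0],[0,0,0,0]]]' -1 40
```

```text
time: 15.4
tool_pos: [0.4409, 0.3788, 0.135]
eef_rot: [-1.606, -2.699, -0.007]
force: [0.1, 0.5, -1.7]
finger_gap: 0.505
grip_force: 0.0
time: 15.82
tool_pos: [0.4421, 0.3745, 0.0645]
eef_rot: [-1.615, -2.694, 0.003]
force: [0.1, -0.3, -0.3]
finger_gap: 0.5
grip_force: 0.0
time: 15.98
tool_pos: [0.4429, 0.3753, 0.0574]
eef_rot: [1.615, 2.694, 0.001]
force: [0.0, 0.5, 0.1]
finger_gap: 0.501
grip_force: 0.0
time: 16.4
tool_pos: [0.4459, 0.3771, 0.0586]
eef_rot: [1.614, 2.691, 0.011]
force: [4.6, 2.4, -0.1]
finger_gap: 0.13
grip_force: 42.4
```

```bash

python3 -m inch '[[[0,0.12,0,-0.7],[0,0,0,-0.7],[0,0,0,-0.7],[0,0,0,-0.7],[0,0,0,-0.7]]]'
python3 -m inch '[[[0,0,0,-0.7],[0,0,0,-0.7],[0,0,0,-0.7],[0,0,0,-0.7],[0,0,0,-0.7]]]'
python3 -m inch '[[[0,0,0,-0.7],[0,0,0,-0.4],[0,0,0,0]]]'
python3 -c "
from h import *
s=r.observe();print(s['tool_pos'],np.degrees(2*np.arctan2(s['eef_rot'][0],-s['eef_rot'][1])),s['force'],s['ft_torque'])"
```

```text
time: 16.82
tool_pos: [0.4462, 0.3773, 0.0585]
eef_rot: [1.092, 2.945, 0.002]
force: [0.2, -0.9, 5.2]
finger_gap: 0.128
grip_force: 43.2
time: 17.23
tool_pos: [0.4462, 0.3774, 0.0585]
eef_rot: [0.536, 3.095, 0.002]
force: [-0.2, 0.3, 5.2]
finger_gap: 0.127
grip_force: 43.2
time: 17.48
tool_pos: [0.4463, 0.3774, 0.0585]
eef_rot: [0.361, 3.12, 0.003]
force: [-0.6, 0.3, 6.8]
finger_gap: 0.128
grip_force: 43.4
[0.44629293 0.37743496 0.05853276] 346.7878331528584 [-0.58726587  0.27551127  6.81816301] [ 0.0322142   0.10965372 -0.002253  ]
```

```bash
cat > st.py <<'E'
from h import *
s=r.observe();print("yaw",np.degrees(2*np.arctan2(s['eef_rot'][0],-s['eef_rot'][1]))-360,s['ft_torque'])
E
for i in 1; do :; done
python3 -m inch '[[[0,0,0,-0.25],[0,0,0,0],[0,0,0,0]]]' >/dev/null; python3 st.py
python3 -m inch '[[[0,0,0,-0.25],[0,0,0,0],[0,0,0,0]]]' >/dev/null; python3 st.py
python3 -m inch '[[[0,0,0,-0.25],[0,0,0,0],[0,0,0,0]]]' >/dev/null; python3 st.py
python3 -m inch '[[[0,0,0,-0.25],[0,0,0,0],[0,0,0,0]]]'; python3 st.py
```

```text
yaw -11.796258990207718 [-0.01523177  0.11713892  0.07210044]
yaw -10.360724319500548 [ 0.0549867   0.08398645 -0.16248844]
yaw -9.06016460523631 [ 0.10350855  0.1251152  -0.61260893]
time: 18.48
tool_pos: [0.4463, 0.3775, 0.0586]
eef_rot: [0.211, 3.134, 0.003]
force: [-0.7, 0.3, 7.8]
finger_gap: 0.131
grip_force: 50.2
yaw -7.693911290253141 [ 0.2207649   0.05856424 -0.9622183 ]
```

```bash

python3 -m inch '[[[0,0,0,0.4],[0,0,0,0],[0,0,0,0]]]' >/dev/null; python3 st.py
python3 -m inch '[[[0,0,0,0],[0,0,0,0],[0,0,0,0],[0,0,0,0]]]' 0
python3 -m inch '[[[0,0,-0.7,0],[0,0,-1,0],[0,0,-1,0],[-0.5,0,-1,0],[-1,0,-1,0]]]'
python3 -m inch '[[[-1,0,0,0],[-1,0,0,0],[-0.5,0,0,0],[0,0,0,0],[0,0,0,0]]]'
python3 lk.py kc
python3 - <<'E'
from h import *
import pickle
d=pickle.load(open("kc.pkl","rb"))[0]; sc=cam("scene"); t=cam("top")
im=np.zeros((600,800,3),np.uint8)
im[:300]=cv2.resize(d[0][:210],(800,300),interpolation=cv2.INTER_CUBIC)
im[300:,:400]=cv2.resize(sc[0][130:330,150:417],(400,300),interpolation=cv2.INTER_CUBIC)
im[300:,400:]=cv2.resize(t[0][110:290,120:360],(400,300),interpolation=cv2.INTER_CUBIC)
cv2.imwrite("pics/end.png",im)
E
```

```text
yaw -9.869165182753477 [ 0.02813762  0.12616777 -0.4242824 ]
time: 19.07
tool_pos: [0.4453, 0.3764, 0.057]
eef_rot: [-0.265, -3.13, 0.002]
force: [0.1, 0.9, 0.3]
finger_gap: 0.497
grip_force: 0.0
time: 19.48
tool_pos: [0.4851, 0.3704, 0.1984]
eef_rot: [-0.255, -3.126, 0.003]
force: [0.4, 1.3, -1.3]
finger_gap: 0.502
grip_force: 0.0
time: 19.9
tool_pos: [0.5637, 0.3558, 0.1972]
eef_rot: [-0.268, -3.129, 0.002]
force: [-0.9, -0.1, 0.1]
finger_gap: 0.499
grip_force: 0.0
[0.56373466 0.35578423 0.19716083] -9.779070367718898 [-0.74  0.56  0.16  1.78 -0.12  0.81  0.88]
```

View pics/end.png

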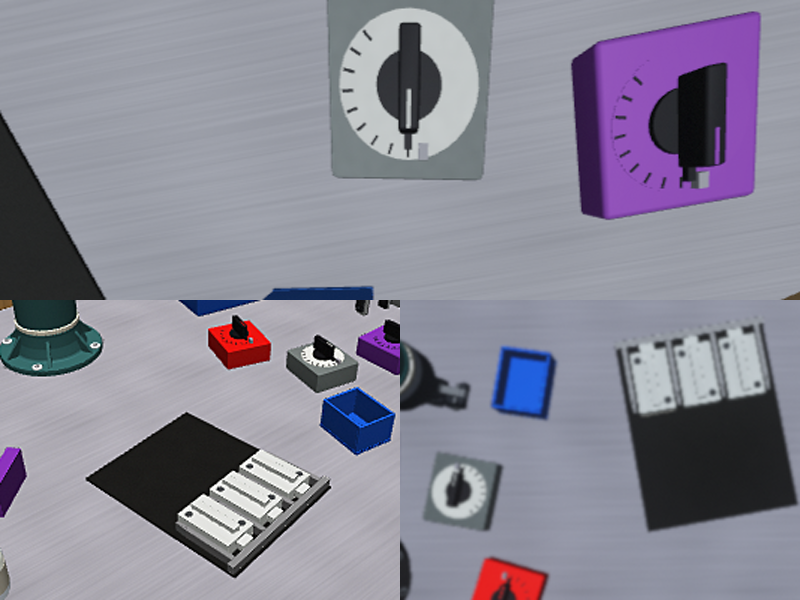

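```bash
python3 - <<'E'
from h import *
import pickle
d=pickle.load(open("kc.pkl","rb"))[0]; f=800/560
def dark(y):
    g=d[0][...].min(2).astype(float)
    return g
g=cv2.cvtColor(d[0],cv2.COLOR_BGR2GRAY)
for v in (100,103,106,109,111): print(v,g[v,278:304].tolist())
a=onz(*d[1:],409.5/f,23/f,.0795);b=onz(*d[1:],409/f,131/f,.0795);v=b-a
print(np.linalg.norm(v),"wing yaw",np.degrees(np.arctan2(v[1],v[0])))
c=[onz(*d[1:],u/f,w/f,.045) for u,w in ((332,177),(483,181))];v=c[1]-c[0];print(np.linalg.norm(v),"edge yaw+90->x",np.degrees(np.arctan2(v[1],v[0]))-90)
n=onz(*d[1:],408/f,158/f,.052);k=np.array([.446,.3775]);v=n[:2]-k;print("nose yaw",np.degrees(np.arctan2(v[1],v[0])),np.linalg.norm(v))
E
```

```text
100 [200, 200, 200, 199, 175, 86, 55, 55, 56, 55, 151, 201, 201, 201, 186, 153, 156, 161, 168, 168, 167, 176, 193, 199, 199, 199]
103 [201, 200, 200, 200, 177, 89, 57, 54, 55, 57, 152, 201, 201, 200, 189, 163, 156, 157, 156, 156, 156, 176, 198, 198, 198, 198]
106 [201, 201, 201, 200, 201, 201, 173, 56, 152, 201, 201, 201, 200, 200, 182, 145, 157, 157, 156, 157, 156, 176, 199, 199, 199, 199]
109 [201, 201, 201, 201, 201, 201, 175, 77, 155, 201, 201, 201, 201, 201, 183, 146, 157, 157, 157, 157, 157, 159, 163, 150, 121, 121]
111 [145, 145, 153, 172, 182, 181, 188, 197, 198, 192, 182, 176, 165, 165, 156, 144, 155, 154, 155, 155, 152, 138, 123, 122, 121, 122]
0.05346227798483603 wing yaw -9.971841090449304
0.09864404777352252 edge yaw+90->x -11.266771135067074
nose yaw -9.332809301684977 0.04196201000133473
```

The nose sits on the zero tick, the torque climbed at the stop, the tray is full and nothing else has moved. I'm handing the job in.

```bash
python3 -c "
from workcell import r
print(r.sign_off())"
```

```text
the job is handed in; nothing more can be done
None
```

The job is handed in at about 20 s of the 64 s: I tipped the holder over, slid it along the tray against the back wall of the empty bay, then turned the reset knob back to its zero stop; no verdict was returned.

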